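# Turn the worn rubbing insert round in its cradle

### The job

On the abrasion tester's deck two double-ended rubbing inserts lie in blue open-topped cradles; one has its worn, dark end facing out. Lift that one from its cradle, turn it end for end, and lay it back fully seated in the same cradle, without dropping it, so that its fresh white end faces out. Leave the other insert, whose white end is already out, alone.

Things in the scene. Friction and masses are not known exactly. Their poses are not given: they have to be found in the camera images.
- insert: Insert to reverse, lying level with its dark end out. 138 mm along its x, about 120 g, balanced. Middle: red grip block 26 long (x), 24 wide (y), 34 high (z), free on both sides: grip its 24 mm width from above. Through it a 16 mm square steel shank; on each end a felt bob 28 in diameter, 22 long: +x white (fresh), -x dark brown (worn). Origin: middle of the block.
- cradle: Its fixed blue cradle. Origin on the deck below mid-seat; x level, +x the open, outward side; z up. Base 10 mm thick, 64 wide. Saddles 7 thick at x = -30.5 and 30.5 hold the shank: notch floor at z 47, 28 wide, flared to 44 at the tops (z 75). Back wall at x -96 to -86, z to 90. Seated, the insert's origin is at x, y about 0, z 55 mm; play 13 mm lengthwise, 6 sideways either way.
- white_end (a point): The middle of the flat outer face of the white bob of insert, on its axis, 69 mm from its origin.
- other_insert: The bystander: an identical insert (same sizes, same axes, +x is the white end) in an identical cradle elsewhere on the deck, already lying with its white end out. Leave it where it is.
Mind the look-alikes: they are no part of the job. Leave any green or yellow look-alike of the cradle alone. What is shaped like the insert but pink is not meant.

How it is judged (in metres and radians):
At the end, for the whole second after the job is handed in: The insert is at rest in its own cradle with the white end on the cradle's open (+x) side: its origin within 18 mm lengthwise and 12 mm sideways of the middle of the seat and within 6 mm of the seated height, its axis within 14 degrees of the cradle's, level to within 5 degrees (x of insert in the frame of cradle between -0.018 and 0.018 m and y of insert in the frame of cradle between -0.012 and 0.012 m and z of insert in the frame of cradle between 0.049 and 0.061 m and angle between insert's own x axis and vertical between 1.48 and 1.66 rad and angle between the x axis of insert and the x axis of cradle, either way round below 0.25 rad and x of white_end in the frame of cradle above 0.03 m and linear speed of insert below 0.02 m/s and angular speed of insert below 0.2 rad/s); the robot touches nothing.
It fails at once if the other insert is moved by more than 15 mm (distance of other_insert from where it was at the start of the episode above 0.015 m).
It fails at once if the insert is dropped: out of the fingers more than 30 mm above its seat (z of insert in the frame of cradle above 0.085 m and contact force between the fingers and insert below 0.05 N).
It also fails if it takes over 40 s, if anything falls off the work surface, if the arm or the gripper's body presses on something with over 40 N, if the wrist force passes 120 N, or if a joint passes its speed limit or range.

### The arm

A 6-joint arm with a two-finger parallel gripper is mounted at the origin on the work surface. World frame = base frame: x ahead of the robot, y to its left, z up, the work surface at z = 0. Lengths are in m, angles in degrees, forces in N, time in s.
With the tool pointing down it reaches from about 0.4 to 0.825 m from the base axis. Payload 7 kg.
Tool frame: the origin (TCP) lies midway between the tips of the shut fingers; the grasp point (between the pads) lies 19 mm behind it; y points along the fingers, z is the direction in which the jaws open and shut, and the axes are right-handed (so a half turn about y gives the same grasp; the last joint's range is limited). The gripper opens to 88 mm and grips with 3 to 60 N. Pads are 19 mm wide; open, the fingers measure 130 mm over their backs; the gripper's body (78 mm by 193 mm) begins 47 mm behind the grasp point.
Start: joints at [89.616, 20.546, 0.682, 0, -70.136, -16.507], TCP at [0.196, 0.646, 0.227] pointing down, gripper open.
Joint ranges: [-176.03, 176.03], [-82.01, 121.73], [-58.28, 71.71], [-173.87, 95.51], [-174.79, -0.11], [-173.66, 173.66]. Speed limits (degrees/s): [136.94, 136.94, 172.46, 180, 180, 180].

### API

Orientations are given as [roll, pitch, yaw] about the fixed x, y, z axes, in that order (R = Rz(yaw) Ry(pitch) Rx(roll)).
In Python, from plant import ctrl gives the robot as it stands.
- The arm moves only by the tool step_arm, never from a script. Its argument "rows" is a list that holds one entry, the list of rows, each a list of 7 numbers: the gripper command: -1 is shut, 1 is fully open, values between are in proportion, then the shift along the world's x, y, z in cm, then the turn, a rotation vector about the world's x, y, z in degrees. In form: [[[fingers, tx, ty, tz, rx, ry, rz], ...]]. A call has 1 to 12 rows; each row shifts and turns the commanded pose from where the row before left it; what a row does not reach is not made up. A row lasts 1/8 s, in which the tool goes at most 62.5 mm and 10.7 degrees, less where a joint would pass 70% of its speed; a pose out of reach is approached as far as the arm can. A call is refused whole if a number of a shift passes 6.25 or a number of a turn 10.7, either way. A call with a gripper value outside its range is refused whole. The fingers move at their own pace and stop on an object; the grip force is fixed at half the most. Time passes only in rows, so rows that do not move let the fingers close. It gives the time, the measured TCP pose, the force and the opening at its end, in the units of the state.
- ctrl.get_obs(): the state, without advancing time (a new reading comes with each control period).
- ctrl.snapshot(name): name is "scene" or "top"; returns the picture (400x640x3 uint8, blue, green, red); there is no depth.
- ctrl.camera_params(name): a dict with "vertical_fov" (degrees; the focal length in pixels is half the picture's height over the tangent of half this angle, whatever the lens; pixels are square), "cx", "cy" (the principal point, pixels), "rvec" (rotation vector, rad) and "tvec" (3), from world to camera coordinates, as OpenCV has them. Camera axes: x right, y down, z forward; pixel columns grow to the right and rows downward; lengths in m; the calibration is good to about 2 mm. A picture is of the moment at which its call begins. camera_params takes no time and is no camera call.
- ctrl.close_job(): hands the job in, once; it reports no verdict.
The state is a dict: "clock": time; "joint_pos": joint angles; "qvel": joint speeds; "tau": joint torques, N m; "tool_pos": TCP position; "orientation": TCP orientation; "force": force on the tool from outside, world axes, zero at the start; "moment": the same for the moment, N m; "opening": finger opening in m.
Only numpy, scipy, OpenCV 4.12 (cv2) and the standard library are available. Lean on these libraries where they do the work, as an engineer would, in place of code of your own. Each camera call takes 0.05 s, during which the arm holds its last target. There are 200 camera calls.

## Working session

There is one attempt and no reset: what is moved stays moved. The work goes in short steps, Python scripts to look and compute and a tool call to move; the robot and the scene stay as the last step left them, time stands still between calls to the robot, and variables do not carry over. Pictures are saved under pics/ and viewed, about 8 in all and at most 12, crops included, and the job is handed in when it is done.

Besides the shell and the picture viewer there is one more tool, called after ">>>" in YAML: its name, and indented under it one key for each argument. step_arm: Moves the arm, as the interface text tells. Its arguments: {"type":"object","properties":{"rows":{"type":"array"}},"required":["rows"]}

```bash
mkdir -p pics; python3 - <<'E'
from plant import ctrl
import cv2
for n in("scene","top"):
    cv2.imwrite(f"pics/{n}0.png",ctrl.snapshot(n)); print(n,ctrl.camera_params(n))
o=ctrl.get_obs();print(o['clock'],o['tool_pos'],o['orientation'],o['force'],o['opening'])
E
```

```text
scene {'vertical_fov': 45.86044974593564, 'cx': 317.14403606234833, 'cy': 205.68303427837728, 'rvec': array([ 1.95930944,  1.51394094, -0.58778019]), 'tvec': array([-0.1092585 , -0.30735295,  1.43230252])}
top {'vertical_fov': 46.898094190587635, 'cx': 321.80767281224735, 'cy': 202.71785838802614, 'rvec': array([ 2.16279557, -2.1883333 ,  0.11546237]), 'tvec': array([-0.00835338,  0.52737823,  0.86459316])}
0.1 [0.19599919 0.64544422 0.22569237] [-8.99110837e+01  8.98453937e-03  1.63104596e+02] [-0.4862214  -0.47086852  0.70220676] 0.08746347631110805
```

View pics/scene0.png

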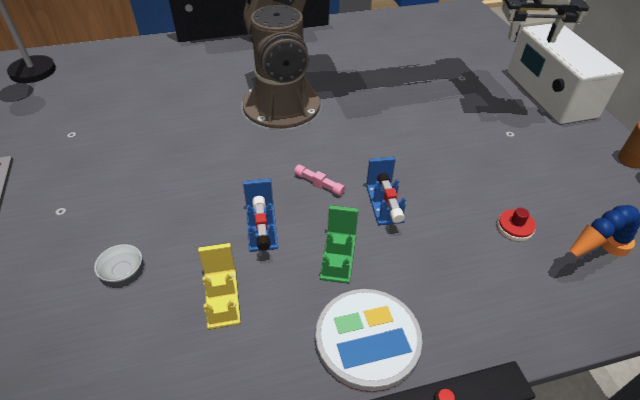

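View pics/top0.png

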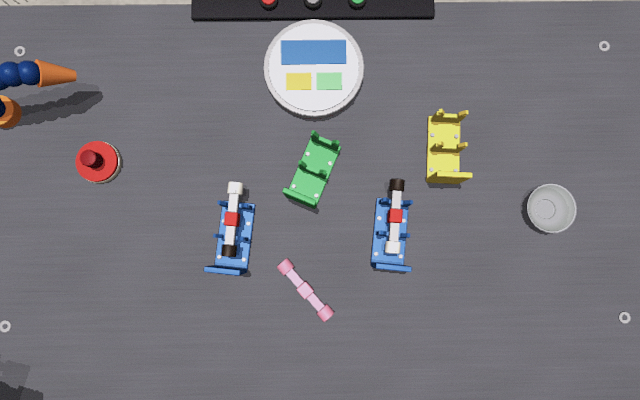

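Candidates in the top view are:
- Blue cradle with red-block insert at (396,215): dark end at (397,185), away from the back wall at (392,267). This is the target.
- Blue cradle with insert at (231,218): white end out at (235,187). This is the bystander.
- Pink insert at (305,290), and the green (315,168) and yellow (446,147) cradles: look-alikes.

In the scene view the target's block is at (261,219).

```bash
cat > h.py <<'E'
import cv2,numpy as np
def cam(p):
    f=200/np.tan(np.radians(p['vertical_fov']/2)); K=np.array([[f,0,p['cx']],[0,f,p['cy']],[0,0,1.]])
    return K,cv2.Rodrigues(p['rvec'])[0],p['tvec']
def back(p,uv,z):
    K,R,t=cam(p); d=R.T@np.linalg.inv(K)@[*uv,1]; c=-R.T@t
    return c+d*(z-c[2])/d[2]
def proj(p,X):
    K,R,t=cam(p); return cv2.projectPoints(np.float64(X),p['rvec'],p['tvec'],K,None)[0][:,0]
def tri(p,q,a,b):
    P=[cam(c)[0]@np.c_[cam(c)[1],cam(c)[2]] for c in(p,q)]
    X=cv2.triangulatePoints(*P,np.float64(a),np.float64(b))[:,0]; return X[:3]/X[3]
def red(img,box):
    x0,y0,x1,y1=box; h=cv2.cvtColor(img[y0:y1,x0:x1],cv2.COLOR_BGR2HSV)
    m=((h[...,0]<8)|(h[...,0]>172))&(h[...,1]>150)&(h[...,2]>60)
    y,x=np.nonzero(m); return x.mean()+x0,y.mean()+y0,len(x)
E
python3 - <<'E'
from h import *
from plant import ctrl
T=ctrl.camera_params('top');S=ctrl.camera_params('scene')
t=cv2.imread('pics/top0.png');s=cv2.imread('pics/scene0.png')
rt=red(t,(380,195,412,235));rs=red(s,(245,200,280,240));print(rt,rs)
print('tri',tri(T,S,rt[:2],rs[:2]),'back72',back(T,rt[:2],.072),'back62 scene',back(S,rs[:2],.062))
for uv,z in(((397,185),.06),((392,248),.06)):print(uv,back(T,uv,z))
print(back(T,(231,218),.072))
a=cv2.resize(t[165:280,360:430],None,fx=5,fy=5,interpolation=cv2.INTER_CUBIC)
b=cv2.resize(s[170:260,235:290],None,fx=6,fy=6,interpolation=cv2.INTER_CUBIC)
c=np.zeros((575,700,3),'u1');c[:575,:350]=a;c[:540,360:690]=b;cv2.imwrite('pics/crop.png',c)
E
```

```text
(np.float64(394.5824175824176), np.float64(215.55494505494505), 182) (np.float64(260.26126126126127), np.float64(218.6036036036036), 111)
tri [ 0.4982687  -0.14798076  0.06368898] back72 [ 0.49765036 -0.14681785  0.072     ] back62 scene [ 0.4968425  -0.14763381  0.062     ]
(397, 185) [ 0.55552073 -0.15491306  0.06      ]
(392, 248) [ 0.43868413 -0.14241994  0.06      ]
[0.49664025 0.15160851 0.072     ]
```

View pics/crop.png

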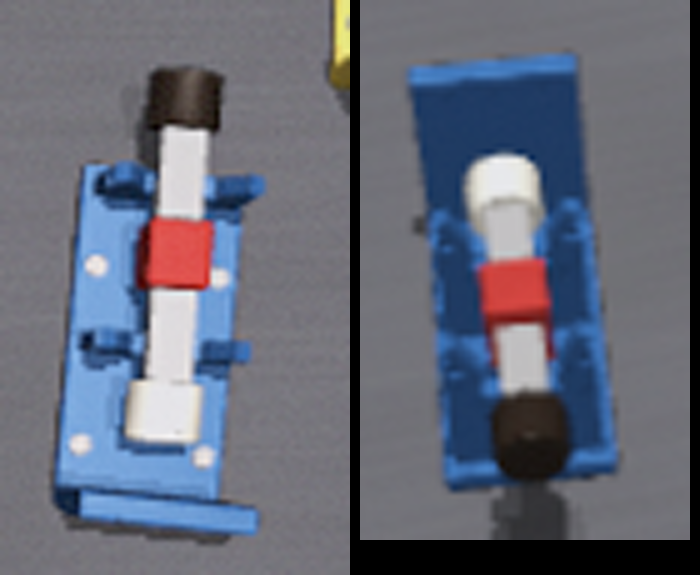

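Confirmed: the dark bob is at the open end and the white bob faces the back wall. Next I'll fit the cradle pose by matching the blue silhouette in both views.

```bash
python3 - <<'E'
from h import *
from plant import ctrl
from scipy.optimize import minimize
T=ctrl.camera_params('top');S=ctrl.camera_params('scene')
t=cv2.imread('pics/top0.png');s=cv2.imread('pics/scene0.png')
def box(x0,x1,y0,y1,z0,z1):return np.array([[x,y,z] for x in(x0,x1) for y in(y0,y1) for z in(z0,z1)])/1000
def saddle(x):
    o=[]
    for g in(1,-1):
        o.append(np.array([[xx,g*y,z] for xx in(x-3.5,x+3.5) for y,z in((32,0),(32,75),(22,75),(14,47),(14,0))])/1000)
    return o
L=34
parts=lambda L:[box(-96,L,-32,32,0,10),box(-96,-86,-32,32,0,90)]+saddle(30.5)+saddle(-30.5)
shank=[box(-69,69,-14,14,41,69)] # insert occlusion
U=4
def obs(img,b):
    x0,y0,x1,y1=b;h=cv2.cvtColor(img[y0:y1,x0:x1],cv2.COLOR_BGR2HSV)
    return ((h[...,0]>95)&(h[...,0]<125)&(h[...,1]>110)).astype('u1')
B={'t':(T,(360,165,430,285),obs(t,(360,165,430,285))),'s':(S,(235,170,290,260),obs(s,(235,170,290,260)))}
def ren(c,b,P,v):
    R=np.array([[np.cos(v[2]),-np.sin(v[2]),0],[np.sin(v[2]),np.cos(v[2]),0],[0,0,1]])
    m=np.zeros(((b[3]-b[1])*U,(b[2]-b[0])*U),'u1')
    for q in P:
        u=(proj(c,q@R.T+[v[0],v[1],0])-[b[0]-.5,b[1]-.5])*U
        cv2.fillConvexPoly(m,cv2.convexHull(u.round().astype(np.int32)),1)
    return m
def cost(v,keys='ts'):
    e=0
    for k in keys:
        c,b,o=B[k];m=ren(c,b,parts(v[3]*1000),v);O=cv2.resize(o,None,fx=U,fy=U,interpolation=cv2.INTER_NEAREST)
        ig=cv2.dilate(ren(c,b,shank,(.497,-.148,np.radians(-6.1))),np.ones((5,5)))  # insert occlusion, rough
        e+=((m!=O)&(ig==0)).sum()/U/U
    return e
for keys in('ts','t','s'):
    best=None
    for y0 in(-3,-8):
        v0=np.array([.497,-.147,np.radians(y0),.036])
        r=minimize(cost,v0,args=(keys,),method='Nelder-Mead',options=dict(initial_simplex=[v0]+[v0+d for d in np.diag([.008,.008,.08,.01])],maxiter=300))
        if best is None or r.fun<best.fun:best=r
    print(keys,best.x[:2],np.degrees(best.x[2]),best.x[3],best.fun)
    if keys=='ts':
        out=[]
        for k,img in(('t',t),('s',s)):
            c,b,o=B[k];m=ren(c,b,parts(best.x[3]*1000),best.x);a=cv2.resize(img[b[1]:b[3],b[0]:b[2]],None,fx=U,fy=U,interpolation=cv2.INTER_CUBIC)
            cv2.drawContours(a,cv2.findContours(m,0,1)[0],-1,(0,255,255),1);out.append(cv2.copyMakeBorder(a,0,480-a.shape[0],0,5,0))
        cv2.imwrite('pics/fit.png',np.hstack(out))
E
```

```text
ts [ 0.49597388 -0.14871117] -6.135052190237955 0.03692336009943373 383.9375
t [ 0.49587059 -0.14921412] -6.40873314325054 0.036802474609810856 239.5
s [ 0.49787408 -0.14770387] -6.213567949090445 0.03646815867339826 123.4375
```

View pics/fit.png

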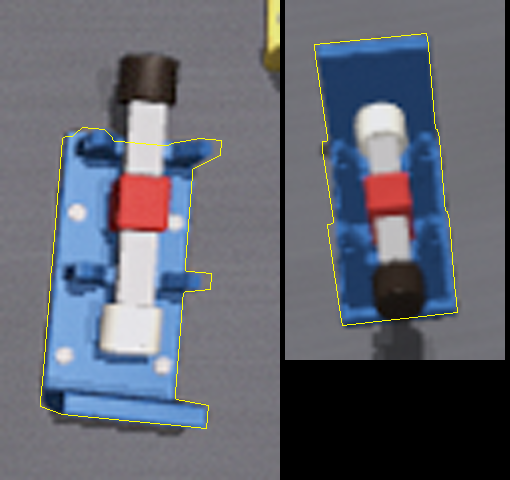

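The outline matches in both views. Cradle: (0.496, -0.1485), yaw -6.2°. Insert: (0.498, -0.148), axis -6.1°. I'll go in by a waypoint at about (0.50, 0.25), staying high.

>>> step_arm:
  rows:
    - [[1,3.4,-4.4,0,0,0,1],[1,3.4,-4.4,0,0,0,1],[1,3.4,-4.4,0,0,0,1],[1,3.4,-4.4,0,0,0,1],[1,3.4,-4.4,0,0,0,1],[1,3.4,-4.4,0,0,0,1],[1,3.4,-4.4,0,0,0,1],[1,3.4,-4.4,0,0,0,1],[1,3,-4.4,0,0,0,1],[1,0,-5,0,0,0,1],[1,0,-5,0,0,0,0.9],[1,0,-5,0,0,0,0]]

```text
clock: 1.6
tool_pos: [0.4977, 0.0981, 0.2263]
orientation: [-90.0, -0.0, 174.0]
force: [1.1, -0.5, 1.0]
opening: 0.0874
```

>>> step_arm:
  rows:
    - [[1,0,-5,0,0,0,0],[1,0,-5,0,0,0,0],[1,0,-5,0,0,0,0],[1,0,-5,0,0,0,0],[1,0,-4.5,0,0,0,0],[1,0,0,0,0,0,0],[1,0,0,0,0,0,0]]

```text
clock: 2.48
tool_pos: [0.4979, -0.1452, 0.2263]
orientation: [-90.0, -0.0, 174.0]
force: [-0.9, 0.3, 0.1]
opening: 0.0875
```

>>> step_arm:
  rows:
    - [[1,0,-0.3,-4,0,0,0],[1,0,0,-4,0,0,0],[1,0,0,-4,0,0,0],[1,0,0,-2,0,0,0],[1,0,0,-2,0,0,0],[1,0,0,-1.5,0,0,0],[1,0,0,-1.3,0,0,0],[1,0,0,0,0,0,0]]

```text
clock: 3.48
tool_pos: [0.4977, -0.1479, 0.0378]
orientation: [-90.0, -0.1, 174.0]
force: [0.5, -0.6, -0.3]
opening: 0.0875
```

```bash
python3 - <<'E'
from plant import ctrl
import cv2,numpy as np
t=ctrl.snapshot('top');s=ctrl.snapshot('scene')
a=cv2.resize(t[150:290,345:445],None,fx=4,fy=4);b=cv2.resize(s[130:270,210:310],None,fx=4,fy=4)
cv2.imwrite('pics/pre.png',np.hstack([a,b]))
E
```

```text
(no output)
```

View pics/pre.png

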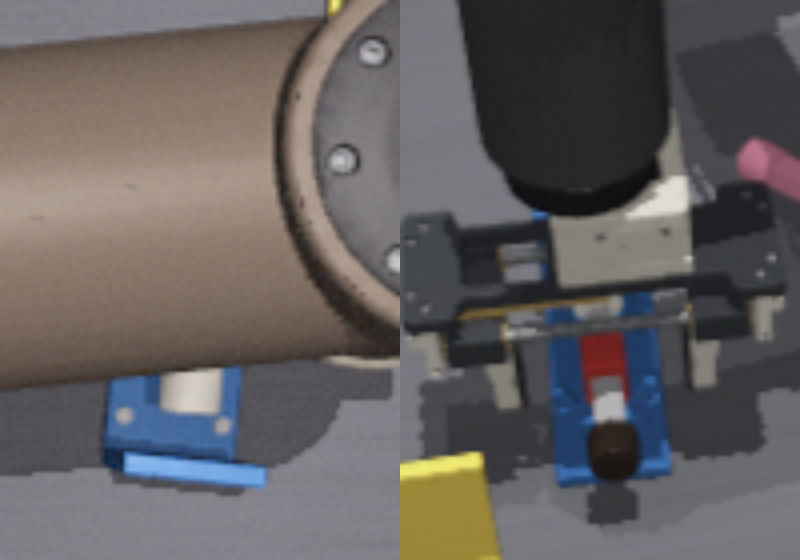

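The scene crop shows the open fingers straddling the red block at (600,355), with no contact. Closing.

>>> step_arm:
  rows:
    - [[-1,0,0,0,0,0,0],[-1,0,0,0,0,0,0],[-1,0,0,0,0,0,0],[-1,0,0,0,0,0,0],[-1,0,0,0,0,0,0],[-1,0,0,0,0,0,0],[-1,0,0,0,0,0,0],[-1,0,0,0,0,0,0]]

```text
clock: 4.58
tool_pos: [0.4981, -0.1481, 0.0385]
orientation: [-90.0, -0.0, 174.0]
force: [0.4, -0.2, 0.1]
opening: 0.0235
```

>>> step_arm:
  rows:
    - [[-1,0,0,0,0,0,0],[-1,0,0,0.5,0,0,0],[-1,0,0,1,0,0,0],[-1,0,0,1,0,0,0],[-1,0,0,0,0,0,0]]

```text
clock: 5.2
tool_pos: [0.499, -0.1481, 0.0648]
orientation: [-90.0, 0.1, 174.0]
force: [0.0, -0.3, -1.2]
opening: 0.0238
```

Held: the opening is 24 mm and the force shows the 1.2 N weight. Next I'll lift and make the half turn about -z, taking joint 6 from 100° to -80°.

>>> step_arm:
  rows:
    - [[-1,0,0,2.5,0,0,0],[-1,0,0,2.5,0,0,0],[-1,0,0,3,0,0,0],[-1,0,0,0,0,0,-5],[-1,0,0,0,0,0,-10],[-1,0,0,0,0,0,-10],[-1,0,0,0,0,0,-10],[-1,0,0,0,0,0,-10],[-1,0,0,0,0,0,-10],[-1,0,0,0,0,0,-10],[-1,0,0,0,0,0,-10],[-1,0,0,0,0,0,-10]]

```text
clock: 6.7
tool_pos: [0.4979, -0.1481, 0.1434]
orientation: [-90.0, -0.0, 88.7]
force: [0.3, -0.5, -1.5]
opening: 0.0238
```

>>> step_arm:
  rows:
    - [[-1,0,0,0,0,0,-10],[-1,0,0,0,0,0,-10],[-1,0,0,0,0,0,-10],[-1,0,0,0,0,0,-10],[-1,0,0,0,0,0,-10],[-1,0,0,0,0,0,-10],[-1,0,0,0,0,0,-10],[-1,0,0,0,0,0,-10],[-1,0,0,0,0,0,-10],[-1,0,0,0,0,0,-5],[-1,0,0,0,0,0,0],[-1,0,0,0,0,0,0]]

```text
clock: 8.2
tool_pos: [0.498, -0.1481, 0.1435]
orientation: [-90.0, 0.0, -5.9]
force: [-0.2, -0.1, -1.6]
opening: 0.0239
```

```bash
python3 - <<'E'
from plant import ctrl
import cv2
s=ctrl.snapshot('scene')
cv2.imwrite('pics/turned.png',cv2.resize(s[110:270,190:340],None,fx=3.5,fy=3.5))
E
```

```text
(no output)
```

View pics/turned.png

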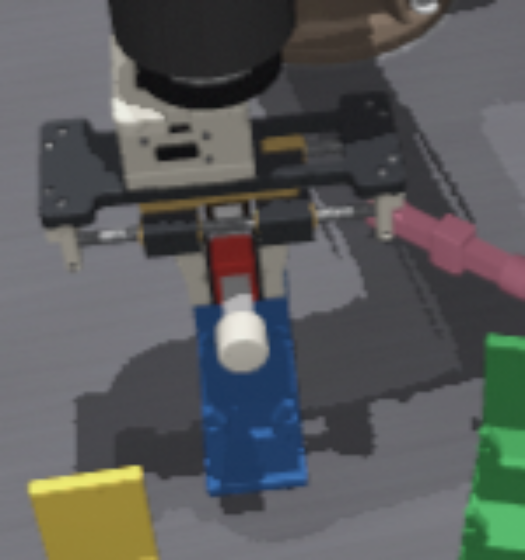

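The insert is held level with the white end outward at (240,340), and the cradle below is empty. I'll lower it, shifted 2 mm towards the cradle's middle.

>>> step_arm:
  rows:
    - [[-1,-0.2,0,-2.5,0,0,0],[-1,0,0,-2.5,0,0,0],[-1,0,0,-2,0,0,0],[-1,0,0,-1,0,0,0],[-1,0,0,-1,0,0,0],[-1,0,0,-0.8,0,0,0],[-1,0,0,-0.4,0,0,0],[-1,0,0,0,0,0,0]]

```text
clock: 9.25
tool_pos: [0.4961, -0.1482, 0.0415]
orientation: [-90.0, 0.0, -6.0]
force: [0.6, -0.1, -1.0]
opening: 0.024
```

>>> step_arm:
  rows:
    - [[-1,0,0,-0.1,0,0,0],[-1,0,0,-0.1,0,0,0],[-1,0,0,-0.1,0,0,0],[-1,0,0,0,0,0,0]]

```text
clock: 9.75
tool_pos: [0.4962, -0.1481, 0.0386]
orientation: [-90.0, -0.0, -6.0]
force: [-0.0, 0.6, -0.4]
opening: 0.0239
```

The weight has come off the tool, so the insert is on the saddles. I'll open and retreat straight up.

>>> step_arm:
  rows:
    - [[-0.2,0,0,0,0,0,0],[0.2,0,0,0,0,0,0],[0.6,0,0,0,0,0,0],[1,0,0,0,0,0,0],[1,0,0,0,0,0,0],[1,0,0,0,0,0,0],[1,0,0,0,0,0,0]]

```text
clock: 10.62
tool_pos: [0.4961, -0.1482, 0.0386]
orientation: [-90.0, -0.0, -6.0]
force: [0.2, -0.3, -0.0]
opening: 0.0859
```

>>> step_arm:
  rows:
    - [[1,0,0,1,0,0,0],[1,0,0,3,0,0,0],[1,0,0,4,0,0,0],[1,0,0,4,0,0,0],[1,0,0,4,0,0,0],[1,0,0,3,0,0,0],[1,0,-5,0,0,0,0],[1,0,-5,0,0,0,0],[1,0,-5,0,0,0,0],[1,0,-5,0,0,0,0],[1,0,-4,0,0,0,0],[1,0,0,0,0,0,0]]

```text
clock: 12.12
tool_pos: [0.4954, -0.3905, 0.2284]
orientation: [-90.0, 0.0, -6.2]
force: [0.2, 1.2, 0.1]
opening: 0.0877
```

```bash
python3 - <<'E'
from h import *
from plant import ctrl
T=ctrl.camera_params('top');S=ctrl.camera_params('scene')
t=ctrl.snapshot('top');s=ctrl.snapshot('scene')
rt=red(t,(375,195,412,240));rs=red(s,(240,195,285,240));print(rt,rs,tri(T,S,rt[:2],rs[:2]))
print('other',red(t,(215,200,245,235)),red(cv2.imread('pics/top0.png'),(215,200,245,235)))
a=cv2.resize(t[160:285,355:435],None,fx=4.5,fy=4.5);b=cv2.resize(s[160:285,225:305],None,fx=4.5,fy=4.5)
cv2.imwrite('pics/end.png',np.hstack([a,b]))
E
```

```text
(np.float64(394.5586592178771), np.float64(218.16201117318437), 179) (np.float64(259.8715596330275), np.float64(216.87155963302752), 109) [ 0.49340621 -0.14784758  0.06402931]
other (np.float64(231.76470588235293), np.float64(218.81283422459893), 187) (np.float64(231.75132275132276), np.float64(218.8941798941799), 189)
```

View pics/end.png

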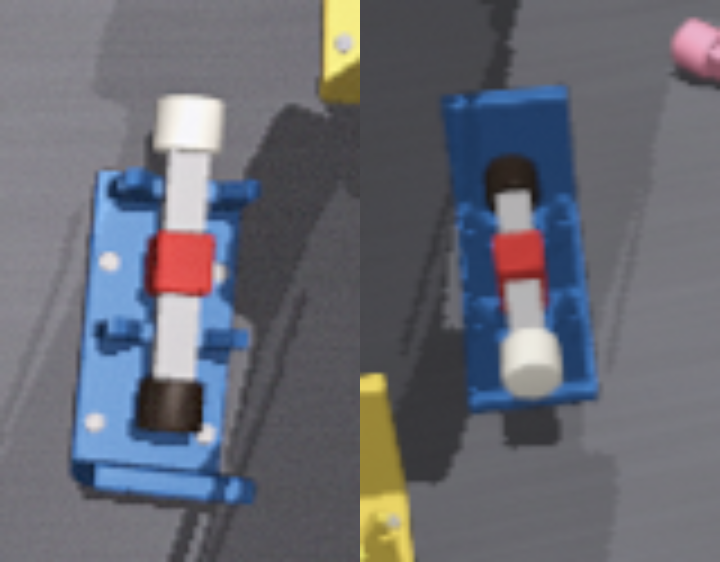

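The white bob is now outward, at (190,122) and (530,362) in the crops. The shank lies in both notches, the height reads the same as before, and the other insert has not moved. Handing in.

```bash
python3 -c "
from plant import ctrl
print(ctrl.close_job())"
```

```text
the job is handed in; nothing more can be done
None
```

I lifted the dark-end-out insert from its cradle, turned it 180° and laid it back in the same cradle with the white end out. The job was handed in after about 12 s of robot time; the hand-in reports no verdict.

- **Seating:** the final images show the red block at (0.493, -0.148) m, about 3 mm from the fitted middle of the seat. Its triangulated height was 64.0 mm, against 63.7 mm when it was seated at the start. The shank lies in both notches.
- **Axis:** the tool was at -6.0° when it let go, against the cradle's fitted -6.2°.
- **Other insert:** it did not move (image shift under 0.1 pixel).
- **Robot:** the gripper was open and the arm clear of everything, about 24 cm to the side.

No checks failed. One small difference: the block's final x reads about 3 mm less than the tool's x at release, which is near the calibration accuracy and well inside the tolerance.

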